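# Put the brass pen tip away in the wide flip-cap vial

### The job

Put the brass pen tip away: lift the hinged cap of the widest vial in the rack open past upright, let the tip down into that vial point first, then close the cap and press it fully home. Press gently, the vial is thin, and leave the other two vials shut and the wooden plug where it stands.

Things in the scene. Friction and masses are not known exactly. Their poses are not given: they have to be found in the camera images.
- rack: fixed wooden rack, 100 x 250 mm foot and a board 62 x 250 mm with its top 62 mm above the table; three clear flip-cap vials stand in a row in it, 74 mm apart, in any order. Origin: centre of the underside; y runs along the row, -x points to the side where the caps' tabs are, z up
- vial: the widest vial: clear round tube, outside diameter 36 mm, bore 30 mm, 80 mm tall, inner floor 5 mm above its underside. Origin: centre of its underside, 18 to 46 mm above the table; axes as the rack's. Only friction in a rubber sleeve holds it: over some 6 N downward slides it down to a hard stop, 4 to 20 mm lower, not visible; a pull can slide it up some mm
- vial_mouth (a point): centre of the wide vial's mouth, 80 mm above its origin
- vial_cap (a joint): hinge of the wide vial's white cap: 0 shut, 1.57 upright, 2.1 fully open (leaning to the rack's +x). Stiff: the cap stays where it is left at any angle. Lifting it by the tab takes about 2 N at first, up to 6 N when far open; closing grows harder towards the end, 8 to 10 N near the disc's front edge to get it fully home
- vial_cap_top: the wide vial's cap, a disc 38 mm in diameter and 6 mm thick that turns about the hinge; when shut its underside is 1 mm and its top 7 mm above the hinge axis, and its centre is 22 mm from that axis. Origin 5 mm above the hinge axis when shut; x from the disc towards the hinge. Over 30 N on its top is too much
- vial_tab (a point): middle of the outer part of the cap's tab, 52 mm from the hinge and 4 mm above the hinge axis when shut; the tab is 12 mm wide, 6 mm thick and sticks out 20 mm from the disc, with free space beside, below and in front; this point is 9 mm from its free end
- vial_hinge (a point): hinge axis of the wide vial's cap, 22 mm behind (rack +x of) the vial's axis at mouth height; the axis runs along the rack's y
- tall_cap (a joint): cap of the slim tall vial (28 mm diameter, 95 mm tall), same kind, 0 = shut; leave it
- short_cap (a joint): cap of the slim short vial (28 mm diameter, 65 mm tall), same kind, 0 = shut; leave it
- block: fixed wooden block 55 x 120 x 36 mm with two upright holes 66 mm apart along its y, 28 mm deep: the brass tip stands in the one at -y, the wooden plug in the one at +y. Origin: centre of its underside
- tip: loose brass pen tip: round bar 12 mm in diameter, 56 mm long, tapered over the lowest 12 mm to 8 mm, standing point down in the block; its top stands 28 mm above the block. Origin: centre of the lower, pointed end; z along it
- tip_mid (a point): middle of the brass tip's length, on its axis
- plug: wooden plug, 18 mm in diameter, 40 mm long, standing 12 mm proud in the block's other hole; leave it. Origin: centre of its underside

How it is judged:
By the outcome, as a careful person would: the job done as asked, in the order asked, and still so for the second after the job is handed in, with the robot touching nothing.
It also fails if it takes over 61 s, if anything falls off the work surface, if the arm or the gripper's body presses on something with over 40 N, if the wrist force passes 120 N, or if a joint passes its speed limit or range.

### The arm

A 6-joint arm with a two-finger parallel gripper is mounted at the origin on the work surface. World frame = base frame: x ahead of the robot, y to its left, z up, the work surface at z = 0. Lengths are in mm, angles in rad, forces in N, time in s.
With the tool pointing down it reaches from about 225 to 725 mm from the base axis. Payload 3.1 kg.
Tool frame: the origin (TCP) lies on the centre line of the jaws, within the pads' length; the fingertips stand 11 mm ahead of it and the grasp point (between the pads) lies 8 mm behind it; z points along the fingers, y is the line along which they close (so a half turn about z gives the same grasp; the last joint's range is limited). The gripper opens to 85 mm and grips with 20 to 120 N. Pads are 22 mm wide; open, the fingers measure 114 mm over their backs; the gripper's body (76 mm by 85 mm) begins 54 mm behind the grasp point. The pads swing forward as they close: fully open they stand 13 mm farther back than shut.
Start: joints at [-1.476, 0.048, 0.099, 1.622, 0, 1.443], TCP at [115.99, -512.019, 242.312] pointing down, gripper open.
Joint ranges: [-2.91, 2.91], [-0.99, 1.94], [-1.21, 1.42], [-2.12, 2.29], [-1.49, 1.47], [-3.14, 3.14]. Speed limits (rad/s): [2.79, 2.79, 3.14, 3.14, 3.14, 3.14].

### API

Orientations are given as [roll, pitch, yaw] about the fixed x, y, z axes, in that order (R = Rz(yaw) Ry(pitch) Rx(roll)).
In Python, from plant import robot gives the robot as it stands. Calls block until the motion is done:
- robot.movep(position, orientation): joint-space move of the TCP to a pose.
- robot.servo_line(position, rot=None, max_speed=150, f_stop=None): straight line of the TCP; rot=None keeps the orientation; max_speed is the mean speed in mm/s. With f_stop (N) it stops when the force on the tool has changed by that much, and returns True; else False.
- robot.set_joints(angles): joint-space move.
- robot.open_gripper() and robot.close_gripper(grip_force=None): open the fingers fully, or close them until they stop; grip_force is the grip in N (None keeps the last).
- robot.hold(seconds).
- robot.solve_ik(position, orientation): joint angles nearest the present ones, or None.
- robot.get_image(name): name is "scene" or "top" or "wrist"; returns the picture (420x560x3 uint8, red, green, blue); there is no depth.
- robot.camera_info(name): a dict with "fx", "fy", "cx", "cy" (pixels), "world_to_cam" (4x4, takes a point from world to camera coordinates); the wrist camera has in their place "T_tool_cam" (4x4, takes a point from camera to tool coordinates, whose origin is the TCP and whose axes are the flange's). Camera axes: x right, y down, z forward; pixel columns grow to the right and rows downward; lengths in mm; the calibration is good to about 2 mm. A picture is of the moment at which its call begins: read the wrist's pose just before it. camera_info takes no time and is no camera call.
A pose or a line that the arm cannot do raises robot.PlanningError and nothing moves.
- robot.sign_off(): hands the job in; it is judged then, once.
Trained networks look in the newest picture that a camera, given by its name, has taken for a name from the list of things; names that differ only in an ending like _2 or _b are one class to them, and where a whole thing is asked for, a point or a joint stands for the part that bears it (a point fixed in the world has none). Each returns a list of dicts, best first, with "conf" (0 to 1); they miss things now and then, are a little off and sometimes report something else, mostly with a low value. They report only what shows in the picture. A call takes as long as a camera call.
- robot.search_frame(camera, thing): "extent" ([centre column, centre row, width, height] in pixels, round what is visible of it).
- robot.masks_of(camera, thing): "region" (420x560 bool, what is visible of it) and "extent" ([centre column, centre row, width, height] in pixels, round what is visible of it).
- robot.landmark_of(camera, thing): "xy" ([column, row] in pixels: a listed point, or the origin of a listed thing).
Readings, each from a call of its own:
- robot.read_time(): time.
- robot.read_joint_pos(): joint angles.
- robot.read_joint_vel(): joint speeds.
- robot.read_joint_efforts(): joint torques, N m.
- robot.read_ee_pos(): TCP position.
- robot.read_tool_rot(): TCP orientation.
- robot.read_contact_force(): force on the tool from outside, world axes, zero at the start.
- robot.read_wrist_torque(): the same for the moment, N m.
- robot.read_width(): finger opening in mm.
- robot.read_grasp_force(): force on a finger pad.
Only numpy, scipy, OpenCV 4.12 (cv2) and the standard library are available. Lean on these libraries where they do the work, as an engineer would, in place of code of your own. Each camera call takes 0.05 s, during which the arm holds its last target. There are 200 camera calls.

## Working session

There is one attempt and no reset: what is moved stays moved. The work goes in short steps, each a Python script; the robot and the scene stay as the last script left them, time stands still between calls to the robot, and variables do not carry over. Pictures are saved under pics/ and viewed, at most 13 in all, crops included, and the job is handed in when it is done.

```bash
ls; mkdir -p pics
python3 - <<'E'
from plant import robot
import cv2,numpy as np
for n in ["scene","top"]:
    im=robot.get_image(n); cv2.imwrite(f"pics/{n}0.png",im[:,:,::-1])
    ci=robot.camera_info(n); print(n,ci["fx"],ci["cx"],ci["cy"],np.round(ci["world_to_cam"],3).tolist())
    for t in ["vial","vial_mouth","vial_tab","vial_hinge","tip","tip_mid","rack","block","plug"]:
        print(t,[(np.round(d["xy"],1).tolist(),round(d["conf"],2)) for d in robot.landmark_of(n,t)][:3])
print(np.round(robot.camera_info("wrist")["T_tool_cam"],3).tolist(),robot.read_time(),robot.read_tool_rot())
E
```

```text
pics
scene 476.44419044818795 284.1782620791312 208.22669376320994 [[-0.642, 0.766, 0.012, 332.483], [0.461, 0.399, -0.793, -178.277], [-0.612, -0.504, -0.61, 1295.164], [0.0, 0.0, 0.0, 1.0]]
vial [([216.6, 202.9], 0.58)]
vial_mouth [([216.1, 171.4], 0.89), ([217.8, 202.1], 0.64)]
vial_tab [([223.5, 161.6], 0.64)]
vial_hinge [([200.0, 174.7], 0.7)]
tip [([333.1, 291.3], 0.54)]
tip_mid [([329.5, 276.8], 0.47)]
rack [([213.8, 211.2], 0.74)]
block [([345.8, 301.0], 0.96)]
plug [([364.1, 305.8], 0.52)]
top 455.30884227743604 282.7293623668217 202.8814646731617 [[0.026, -0.999, 0.033, 1.611], [-0.986, -0.031, -0.165, 570.208], [0.166, -0.029, -0.986, 802.539], [0.0, 0.0, 0.0, 1.0]]
vial [([379.2, 219.2], 0.7)]
vial_mouth [([388.8, 214.6], 0.64), ([209.6, 197.4], 0.41)]
vial_tab [([390.1, 229.6], 0.6)]
vial_hinge [([392.1, 197.9], 0.74)]
tip [([210.2, 198.3], 0.46)]
tip_mid [([211.0, 197.1], 0.61)]
rack [([372.6, 217.2], 0.87), ([389.3, 197.5], 0.24)]
block [([192.5, 201.2], 0.71)]
plug [([174.7, 200.5], 0.48)]
[[-0.0, -0.953, -0.302, 77.576], [1.0, -0.001, 0.001, 0.884], [-0.001, -0.302, 0.953, -130.822], [0.0, 0.0, 0.0, 1.0]] 1.0 [-3.14156839e+00  3.68525516e-05  2.22768707e-01]
```

View pics/scene0.png

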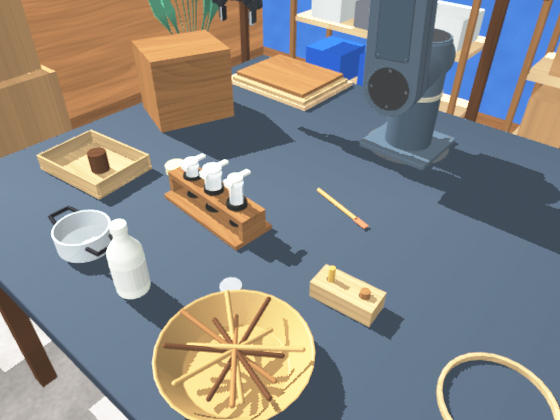

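View pics/top0.png

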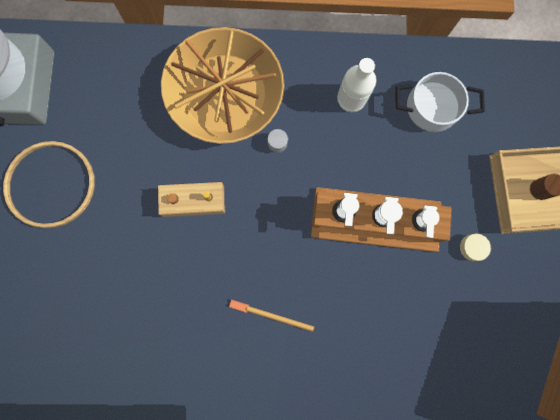

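```bash
cat > h.py <<'E'
import numpy as np, cv2
from scipy.spatial.transform import Rotation as Rn
from plant import robot
def cam(n,pose=None):
    ci=robot.camera_info(n)
    K=np.array([[ci["fx"],0,ci["cx"]],[0,ci["fy"],ci["cy"]],[0,0,1]])
    if n=="wrist":
        p,r=pose; T=np.eye(4); T[:3,:3]=Rn.from_euler("xyz",r).as_matrix(); T[:3,3]=p
        W=np.linalg.inv(T@np.array(ci["T_tool_cam"]))
    else: W=np.array(ci["world_to_cam"])
    return K,W
def tri(obs):
    """obs: list of (K,W,uv) -> point, residual px"""
    P=[K@W[:3] for K,W,_ in obs]
    A=np.vstack([np.vstack([uv[0]*p[2]-p[0],uv[1]*p[2]-p[1]])/1e3 for p,(_,_,uv) in zip(P,obs)])
    X=np.linalg.lstsq(A[:,:3],-A[:,3],rcond=None)[0]
    r=[np.round(proj(k,w,X)-uv,1).tolist() for k,w,uv in obs]
    return X,r
def proj(K,W,X):
    q=K@(W[:3,:3]@X+W[:3,3]); return q[:2]/q[2]
def onz(K,W,uv,z):
    d=W[:3,:3].T@np.linalg.solve(K,[*uv,1]); c=-W[:3,:3].T@W[:3,3]
    return c+d*(z-c[2])/d[2]
def pose(): return robot.read_ee_pos(),robot.read_tool_rot()
E
python3 - <<'E'
from h import *
S=cam("scene");T=cam("top")
for n,a,b in [("mouth",[216.1,171.4],[388.8,214.6]),("tab",[223.5,161.6],[390.1,229.6]),("hinge",[200,174.7],[392.1,197.9]),("tipmid",[329.5,276.8],[211,197.1]),("vial",[216.6,202.9],[379.2,219.2]),("rack",[213.8,211.2],[372.6,217.2]),("block",[345.8,301],[192.5,201.2]),("plug",[364.1,305.8],[174.7,200.5])]:
    X,r=tri([(*S,np.array(a)),(*T,np.array(b))]); print(n,np.round(X,1),r)
E
```

```text
mouth [ 544.2 -164.3  105.4] [[-0.8, -0.2], [-0.8, 0.6]]
tab [ 518.2 -165.3  115.8] [[0.2, 0.1], [0.2, -0.2]]
hinge [ 575.9 -172.7  108.3] [[0.9, 0.2], [0.9, -0.7]]
tipmid [578.2 153.8  36.2] [[-0.3, -0.0], [-0.3, 0.2]]
vial [ 547.2 -167.7   24.1] [[-0.5, -0.1], [-0.5, 0.4]]
rack [ 556.1 -162.6    7.8] [[1.5, 0.4], [1.5, -1.1]]
block [ 5.762e+02  1.929e+02 -3.000e-01] [[0.5, 0.0], [0.4, -0.2]]
plug [573.9 226.6  10.4] [[-0.3, -0.0], [-0.2, 0.1]]
```

The scene shot shows the rack with three capped vials at about (213,178). The brass tip in the block is at (331,272) and the plug at (365,294). In the top view the widest cap is the middle vial, at (391,212), with its tab pointing down the image (world -x). The tip is at (209,196). The triangulated points have plausible heights. Next I'll look from close above.

Run:
```python
from h import *
robot.movep([535,-166,250],[np.pi,0,-0.1])
print(robot.read_time(),robot.read_joint_pos().round(2))
p=pose(); im=robot.get_image("wrist"); cv2.imwrite("pics/w1.png",im[:,:,::-1])
C=cam("wrist",p)
for t,z in [("vial_mouth",107),("vial_tab",112),("vial_hinge",107),("vial_cap_top",112),("tall_cap",120),("short_cap",100),("vial",27),("rack",0)]:
    for d in robot.landmark_of("wrist",t)[:3]: print(t,np.round(d["xy"],1),round(d["conf"],2),onz(*C,d["xy"],z).round(1))
robot.get_image("top")
print([ (t,[(np.round(d["xy"],1),round(d["conf"],2)) for d in robot.landmark_of("top",t)]) for t in ["vial_tab","vial_hinge","vial_mouth"]])
print(robot.solve_ik([578,154,100],[np.pi,0,0.6]))
```

```text
2.9583 [-0.42  0.14  0.22  1.64 -0.    2.82]
vial_tab [291.6 213.1] 0.69 [ 518.1 -166.2  112. ]
vial_hinge [289.7 141.3] 0.85 [ 571.4 -170.2  107. ]
vial_cap_top [291.  141.1] 0.61 [ 572.2 -171.2  112. ]Traceback (most recent call last):
  File "<stdin>", line 7, in <module>
ValueError: it knows: block, plug, rack, tip, tip_mid, vial, vial_cap_top, vial_hinge, vial_mouth, vial_tab
```

View pics/w1.png

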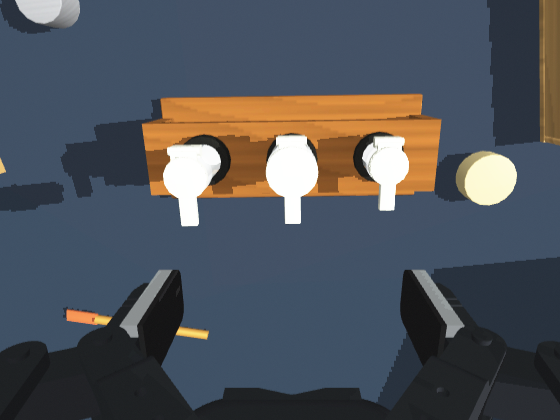

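The close view shows the wide middle cap at (292,170), its hinge at (290,141) and its tab running down to (292,222). The rack edges are parallel to the tool axes. I'll triangulate over three views, then grip the tab.

Run:
```python
from h import *
S=cam("scene");T=cam("top");W=cam("wrist",pose())
t=tri([(*S,np.array([223.5,161.6])),(*T,np.array([390.1,229.6])),(*W,np.array([291.6,213.1]))])
h=tri([(*S,np.array([200,174.7])),(*T,np.array([392.1,197.9])),(*W,np.array([289.7,141.3]))])
print(t,h)
# second wrist view from low/oblique over the tab for height
robot.movep([508,-166,185],[np.pi,0,-0.09])
p=pose(); im=robot.get_image("wrist"); cv2.imwrite("pics/w2.png",im[:,:,::-1]); C=cam("wrist",p)
for n,uv1,z,o in [("vial_tab",[291.6,213.1],112,t),("vial_hinge",[289.7,141.3],107,h)]:
    for d in robot.landmark_of("wrist",n)[:2]:
        print(n,np.round(d["xy"],1),round(d["conf"],2),onz(*C,d["xy"],z).round(1),tri([(*W,np.array(uv1)),(*C,np.array(d["xy"]))]))
print(robot.read_time())
```

```text
(array([ 518.44581013, -165.6146258 ,  115.33704332]), [[0.1, 0.2], [0.4, -0.3], [-0.5, 1.2]]) (array([ 574.93884037, -171.8214639 ,  109.2460295 ]), [[1.5, -0.2], [0.5, -0.3], [1.9, -4.5]])
vial_tab [289.4 205.4] 0.74 [ 518.1 -166.3  112. ] (array([ 515.31057774, -165.86477343,  103.63329294]), [[0.2, -0.0], [-0.3, 0.1]])
vial_hinge [285.4 106.7] 0.68 [ 572.1 -169.2  107. ] (array([ 572.47066121, -169.74716078,  113.40837468]), [[-0.6, 0.1], [0.8, -0.1]])
3.7417
```

View pics/w2.png

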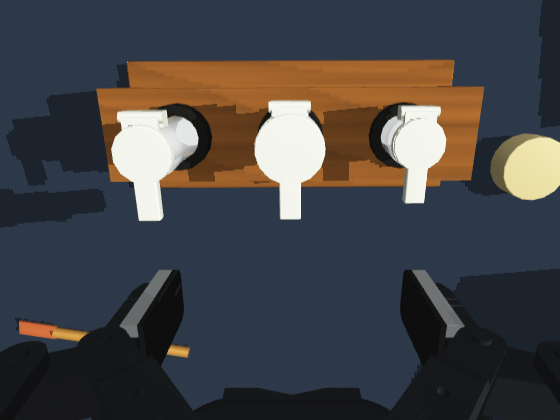

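The second look agrees: disc at (290,148), tab end at (290,218), hinge lug at (290,107). I'll take the hinge as about (570,-170,110) and grip the tab, then swing the cap open along its arc.

```bash
cat >> h.py <<'E'
YAW=-0.09; H=np.array([570.,-170.2,110.])
U=np.array([np.cos(YAW),np.sin(YAW),0]); Z=np.array([0,0,1.])
def cappt(th,r,h): # point r from the hinge, h above the axis when shut
    return H-U*(r*np.cos(th)+h*-np.sin(th)*-1*-1)+Z*(r*np.sin(th)+h*np.cos(th)) if False else H+U*(-r*np.cos(th)+h*np.sin(th))+Z*(r*np.sin(th)+h*np.cos(th))
def rot(a): return [np.pi,-a,YAW]
def tz(a): return U*np.sin(a)-Z*np.cos(a)
E
sed -i 's/return H-U.*if False else /return /' h.py
python3 - <<'E'
from h import *
A0,A1,TE=0.3,-0.5,1.9
def tcp(th): 
    a=A0+(A1-A0)*th/TE
    return cappt(th,56,4)-1*tz(a),rot(a)
for th in np.linspace(0,TE,5): print(robot.solve_ik(*tcp(th)) is not None, end=" ")
p,r=tcp(0)
robot.movep(p-50*tz(A0),r)
print(robot.servo_line(p,f_stop=8,max_speed=80),robot.read_ee_pos().round(1),p.round(1),robot.read_contact_force().round(1))
robot.close_gripper(20)
print(robot.read_width(),robot.read_grasp_force(),robot.read_contact_force().round(1),robot.read_time())
cv2.imwrite("pics/s3.png",cv2.resize(robot.get_image("scene")[120:240,150:310,::-1],None,fx=4,fy=4))
E
```

```text
True True True True True False [ 514.2 -165.2  115.1] [ 513.9 -165.1  115. ] [0.9 0.2 0.4]
10.947090218187583 21.63514405488968 [-0.3 -0.1  1. ] 5.6333
```

View pics/s3.png

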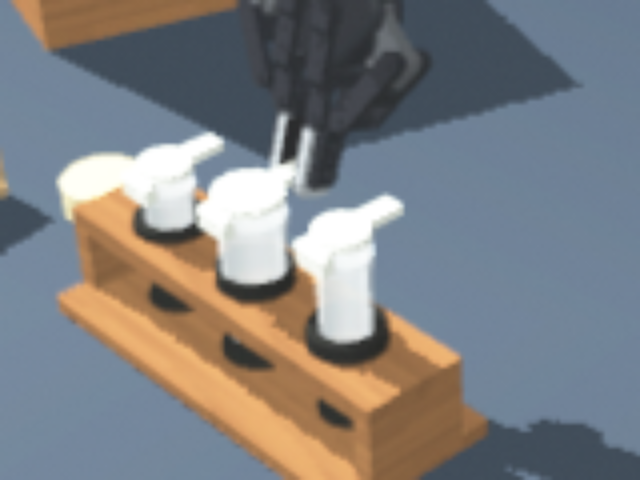

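The fingers hold the middle vial's tab at (295,170) in the crop, and the width of about 11 mm matches the tab. Now I'll swing it open.

Run:
```python
from h import *
A0,A1,TE=0.3,-0.5,1.9
for th in np.linspace(0,TE,9)[1:]:
    a=A0+(A1-A0)*th/TE
    robot.servo_line(cappt(th,56,4)-tz(a),rot(a),max_speed=60)
    print(round(th,2),robot.read_contact_force().round(1),round(float(robot.read_width()),1))
print(robot.read_time())
cv2.imwrite("pics/s4.png",cv2.resize(robot.get_image("scene")[110:230,150:310,::-1],None,fx=4,fy=4))
```

```text
0.24 [-1.8  0.9  3.9] 11.1
0.48 [-1.6 -0.9 -0.1] 11.3
0.71 [-3.9 -1.  -1.7] 11.4
0.95 [-5.  -0.8 -1.2] 10.9
1.19 [-5.  -0.1  0.1] 10.9
1.42 [-4.5 -0.9 -1.4] 10.9
1.66 [-5.1  1.1 -3.6] 11.1
1.9 [-7.6  0.2 -5.7] 11.0
8.7083
```

View pics/s4.png

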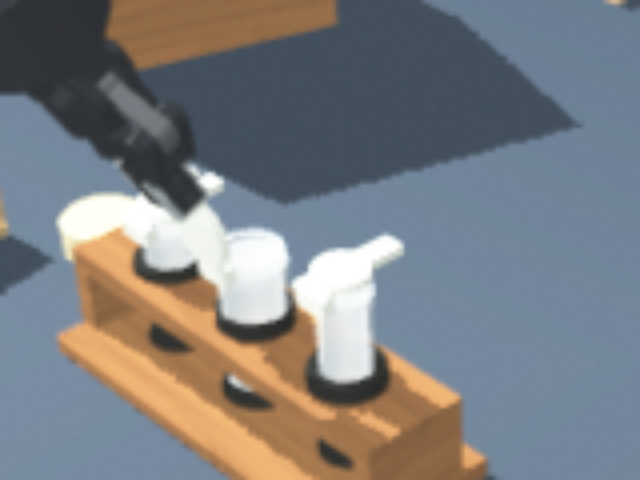

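The wide cap is open past upright, leaning back at about (205,235) in the crop, and the mouth is visible at (255,245). I'll release, look at the mouth from above, and go on to the tip.

Run:
```python
from h import *
robot.open_gripper()
a=-0.5; p=robot.read_ee_pos()
robot.servo_line(p-70*tz(a),max_speed=150)
robot.movep([535,-160,245],[np.pi,0,0.7])
W=cam("wrist",pose()); im=robot.get_image("wrist"); cv2.imwrite("pics/w5.png",im[:,:,::-1])
S=cam("scene");T=cam("top");robot.get_image("scene");robot.get_image("top")
for n in ["vial_mouth","vial_hinge","vial_tab","vial"]:
    o=[]
    for c,M in [("wrist",W),("scene",S),("top",T)]:
        L=robot.landmark_of(c,n)
        for d in L[:2]: print(n,c,np.round(d["xy"],1),round(d["conf"],2),onz(*M,d["xy"],28 if n=="vial" else 106).round(1))
        if L: o.append((*M,np.array(L[0]["xy"])))
    if len(o)>1: print(tri(o))
robot.movep([570,150,190],[np.pi,0,0.7])
W=cam("wrist",pose()); im2=robot.get_image("wrist"); cv2.imwrite("pics/w6.png",im2[:,:,::-1])
for n,z in [("tip",8),("tip_mid",36)]:
    for d in robot.landmark_of("wrist",n)[:2]: print(n,np.round(d["xy"],1),round(d["conf"],2),onz(*W,d["xy"],z).round(1))
for d in robot.masks_of("wrist","tip")[:2]: print(d["extent"],d["conf"])
cv2.imwrite("pics/w56.png",cv2.resize(np.hstack([im,im2])[:,:,::-1],(800,300)))
print(robot.read_time())
```

```text
Traceback (most recent call last):
plant.PlanningError: the arm cannot follow that straight line within its joint ranges
```

Run:
```python
from h import *
a=-0.5; p=robot.read_ee_pos()
robot.servo_line(p+np.array([0,0,55]),max_speed=150)
print(robot.read_contact_force().round(1))
robot.movep([535,-160,245],[np.pi,0,0.7])
W=cam("wrist",pose()); im=robot.get_image("wrist"); cv2.imwrite("pics/w5.png",im[:,:,::-1])
S=cam("scene");T=cam("top");robot.get_image("scene");robot.get_image("top")
for n in ["vial_mouth","vial_hinge","vial_tab","vial"]:
    o=[]
    for c,M in [("wrist",W),("scene",S),("top",T)]:
        L=robot.landmark_of(c,n)
        for d in L[:2]: print(n,c,np.round(d["xy"],1),round(d["conf"],2),onz(*M,d["xy"],28 if n=="vial" else 106).round(1))
        if L: o.append((*M,np.array(L[0]["xy"])))
    if len(o)>1: print(tri(o))
robot.movep([570,150,190],[np.pi,0,0.7])
W=cam("wrist",pose()); im2=robot.get_image("wrist"); cv2.imwrite("pics/w6.png",im2[:,:,::-1])
for n,z in [("tip",8),("tip_mid",36)]:
    for d in robot.landmark_of("wrist",n)[:2]: print(n,np.round(d["xy"],1),round(d["conf"],2),onz(*W,d["xy"],z).round(1))
for d in robot.masks_of("wrist","tip")[:2]: print(d["extent"],d["conf"])
cv2.imwrite("pics/w56.png",cv2.resize(np.hstack([im,im2])[:,:,::-1],(800,300)))
print(robot.read_time())
```

```text
Traceback (most recent call last):
plant.PlanningError: the arm cannot follow that straight line within its joint ranges
```

Run:
```python
from h import *
p=robot.read_ee_pos()
robot.servo_line(p+np.array([-10,0,55]),rot(0),max_speed=100)
print(p.round(1),robot.read_contact_force().round(1))
robot.movep([535,-160,245],[np.pi,0,0.7])
W=cam("wrist",pose()); im=robot.get_image("wrist"); cv2.imwrite("pics/w5.png",im[:,:,::-1])
S=cam("scene");T=cam("top");robot.get_image("scene");robot.get_image("top")
for n in ["vial_mouth","vial_hinge","vial_tab","vial"]:
    o=[]
    for c,M in [("wrist",W),("scene",S),("top",T)]:
        L=robot.landmark_of(c,n)
        for d in L[:2]: print(n,c,np.round(d["xy"],1),round(d["conf"],2),onz(*M,d["xy"],28 if n=="vial" else 106).round(1))
        if L: o.append((*M,np.array(L[0]["xy"])))
    if len(o)>1: print(tri(o))
robot.movep([570,150,190],[np.pi,0,0.7])
W=cam("wrist",pose()); im2=robot.get_image("wrist"); cv2.imwrite("pics/w6.png",im2[:,:,::-1])
for n,z in [("tip",8),("tip_mid",36)]:
    for d in robot.landmark_of("wrist",n)[:2]: print(n,np.round(d["xy"],1),round(d["conf"],2),onz(*W,d["xy"],z).round(1))
for d in robot.masks_of("wrist","tip")[:2]: print(d["extent"],d["conf"])
cv2.imwrite("pics/w56.png",cv2.resize(np.hstack([im,im2])[:,:,::-1],(800,300)))
print(robot.read_time())
```

```text
[ 592.4 -172.2  162.5] [ 0.6 -0.2 -0.7]
vial_mouth wrist [311.1 182.6] 0.55 [ 550.1 -167.8  106. ]
vial_mouth wrist [307.4 155.4] 0.34 [ 563.7 -152.5  106. ]
vial_mouth scene [211.7 170.4] 0.81 [ 547.7 -171.3  106. ]
vial_mouth top [386.7 216.3] 0.95 [ 542.1 -161.8  106. ]
(array([ 546.88491934, -166.68758105,  105.47893327]), [[-4.0, 2.2], [1.9, 0.9], [2.6, -2.6]])
vial_hinge wrist [331.6 163.9] 0.94 [ 570.3 -170.   106. ]
vial_hinge scene [201.9 174.5] 0.46 [ 571.2 -175.1  106. ]
vial_hinge top [393.1 199.2] 0.68 [ 572.7 -173.5  106. ]
vial_hinge top [209.9 198.8] 0.41 [563.2 145.9 106. ]
(array([ 572.15145478, -172.07819549,  107.99608812]), [[4.1, 0.5], [0.6, -0.1], [-0.5, 0.1]])
vial_tab wrist [356.1 170.5] 0.69 [ 578.1 -187.   106. ]
vial_tab scene [197.7 155.9] 0.64 [ 528.1 -235.9  106. ]
vial_tab top [395.7 187. ] 0.75 [ 594.7 -178.4  106. ]
(array([ 582.89988885, -166.77146799,  158.98984284]), [[-5.0, -7.5], [0.1, -0.1], [2.0, 0.4]])
vial wrist [309.1 161. ] 0.76 [ 551.6 -169.1   28. ]
vial wrist [339.1 160.4] 0.42 [ 570.  -190.2   28. ]
vial scene [215.4 204.4] 0.79 [ 555.6 -160.6   28. ]
vial top [379.6 217.9] 0.93 [ 549.9 -168.6   28. ]
vial top [210.9 195.2] 0.58 [583.7 154.7  28. ]
(array([ 550.11604794, -169.50181127,   20.78527716]), [[-1.0, -0.1], [-0.8, -0.1], [-0.4, 0.4]])
tip [290.9 164.3] 0.86 [579.1 155.2   8. ]
tip_mid [290.  172.7] 0.82 [578.2 155.3  36. ]
[289.4, 174.9, 19.1, 24.1] 0.94
[215.6, 121.3, 29.5, 27.4] 0.43
13.4167
```

View pics/w56.png

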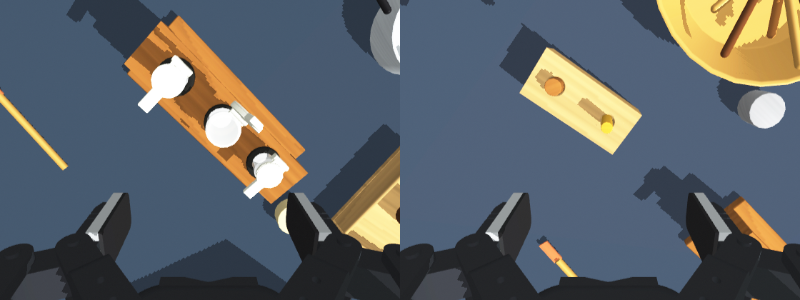

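The left picture shows the open mouth at wrist pixel (311,178), and hinge and mouth agree at 22 mm apart: mouth about (549,-168), hinge z about 108. The right picture shows the tip at (289,175), near (578.7,155.3), with the plug away at (215,121). Now I'll pick up the tip and let it down into the vial. The fingers will be turned 30° from the row and biased 3 mm away from the cap.

Run:
```python
from h import *
r=[np.pi,0,0.43]
robot.movep([578.7,155.3,110],r)
print(robot.servo_line([578.7,155.3,65],max_speed=90,f_stop=6))
robot.close_gripper(40)
print("grip",robot.read_width(),robot.read_contact_force().round(1))
robot.servo_line([578.7,155.3,130],max_speed=90)
W=np.array([571-25*np.cos(YAW),-170.5-25*np.sin(YAW)])
robot.movep([*W,210],r)
print(W,robot.read_width(),robot.read_time())
cw=cam("wrist",pose()); im=robot.get_image("wrist")
for n in ["tip","tip_mid","vial_mouth","vial_hinge"]:
    for d in robot.landmark_of("wrist",n)[:1]: print(n,np.round(d["xy"],1),round(d["conf"],2),onz(*cw,d["xy"],{"tip":210-11-46,"tip_mid":210-11-18}.get(n,107)).round(1))
cv2.imwrite("pics/w7.png",np.hstack([im[60:360,100:500],cv2.resize(robot.get_image("scene")[90:210,150:310],(400,300))])[:,:,::-1])
```

```text
False
grip 9.550450918369307 [0.1 0.7 1.5]
[ 546.10118167 -168.25303627] 9.66216463046277 17.3083
tip [288.8 233.5] 0.6 [ 546.  -166.7  153. ]
tip_mid [293.6 250.8] 0.81 [ 549.7 -167.7  181. ]
vial_mouth [296.  202.2] 0.93 [ 550.4 -169.5  107. ]
vial_hinge [310.8 174. ] 0.87 [ 571.4 -170.1  107. ]
```

View pics/w7.png

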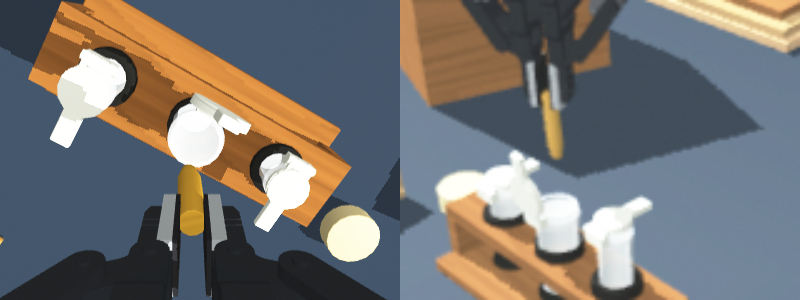

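The tip is held upright at (190,200) in the left crop, with the open mouth at (195,135). The tip point's xy is within 4 mm of the mouth centre, so I'll lower it.

Run:
```python
from h import *
p=robot.read_ee_pos()
s=robot.servo_line([p[0]+1,p[1],126],max_speed=70,f_stop=4)
print(s,robot.read_ee_pos().round(1),robot.read_contact_force().round(1),robot.read_width())
if not s:
    robot.open_gripper(); print(robot.read_contact_force().round(1))
    robot.servo_line([p[0]+1,p[1],215],max_speed=150)
print(robot.read_time())
cw=cam("wrist",pose()); im=robot.get_image("wrist")
for n in ["tip","tip_mid","vial_mouth","vial_hinge","vial_tab"]:
    for d in robot.landmark_of("wrist",n)[:1]: print(n,np.round(d["xy"],1),round(d["conf"],2),onz(*cw,d["xy"],107).round(1))
cv2.imwrite("pics/w8.png",np.hstack([im[60:360,100:500],cv2.resize(robot.get_image("scene")[90:210,150:310],(400,300))])[:,:,::-1])
```

```text
False [ 547.8 -167.5  126.8] [-0.   0.6 -0.4] 9.643008685191631
[0.3 0.7 0. ]
20.4167
tip_mid [292.7 167. ] 0.39 [ 570.6 -158.3  107. ]
vial_mouth [294.2 198.9] 0.95 [ 551.4 -168.2  107. ]
vial_hinge [309.4 172.6] 0.56 [ 571.7 -169.7  107. ]
vial_tab [324.8 182.5] 0.96 [ 569.9 -181.7  107. ]
```

View pics/w8.png

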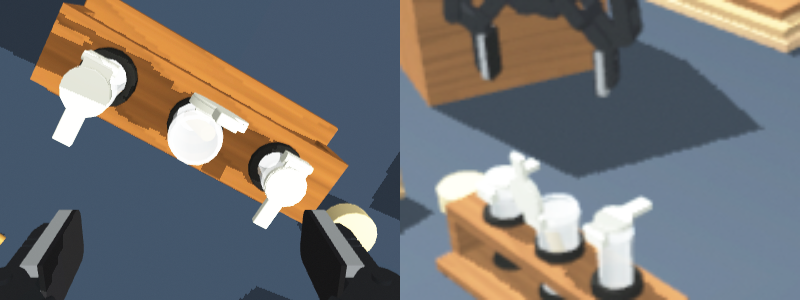

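The tip is inside: the wrist view shows only the clear mouth at (195,135), and the scene crop shows a faint brass streak in the tube at (550,235). Now I'll push the cap over from behind.

```bash
sed -i 's/H=np.array(.*/H=np.array([571.3,-170.3,108.])/' h.py
python3 - <<'E'
from h import *
def tcp(th,r=45,h=7): return cappt(th,r,h)+11*U+11*Z
robot.close_gripper(20)
p0=tcp(2.1)+14*U
robot.movep(p0+45*Z,rot(0))
robot.servo_line(p0,max_speed=120,f_stop=5)
print(robot.read_ee_pos().round(1),p0.round(1),robot.read_contact_force().round(1),robot.read_time())
for th in np.arange(2.1,0.29,-0.2):
    s=robot.servo_line(tcp(th),max_speed=50,f_stop=16)
    print(round(th,2),s,robot.read_contact_force().round(1))
    if s: break
print(robot.read_time())
cv2.imwrite("pics/s9.png",cv2.resize(robot.get_image("scene")[90:210,150:310,::-1],None,fx=4,fy=4))
E
```

```text
[ 624.3 -175.1  154.8] [ 624.8 -175.1  154.3] [1.1 0.2 1. ] 22.65
2.1 False [ 0.7 -0.4  0. ]
1.9 False [-0.   0.  -0.1]
1.7 False [-0.7  0.   0.1]
1.5 False [0.8 0.6 1.2]
1.3 False [ 2.  -0.1  1. ]
1.1 False [0.5 0.4 3.8]
0.9 False [ 1.2 -0.4  4. ]
0.7 False [ 0.6 -1.1  4.7]
0.5 False [ 1.7 -1.6  3.4]
0.3 False [ 1.6 -0.2  3.7]
26.0833
```

View pics/s9.png

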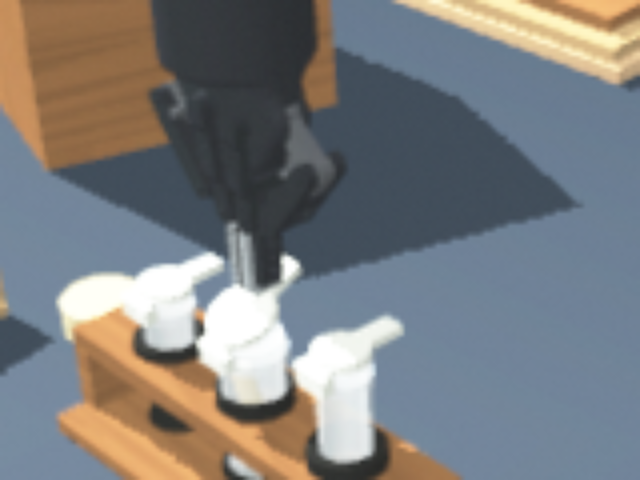

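The cap is nearly shut, tilted at about (245,310), with the brass tip visible in the tube at (245,385). Now a slow press on the disc's front part.

Run:
```python
from h import *
p=robot.read_ee_pos()
robot.servo_line(p+np.array([0,0,6]),max_speed=60)
q=H-36*U; q[2]=p[2]+6
robot.servo_line(q,max_speed=60)
print(robot.read_ee_pos().round(1),robot.read_contact_force().round(1))
s=robot.servo_line([q[0],q[1],q[2]-45],max_speed=12,f_stop=15)
print(s,robot.read_ee_pos().round(1),robot.read_contact_force().round(1),robot.read_time())
e=robot.read_ee_pos()
im0=robot.get_image("scene")
robot.servo_line([q[0],q[1],e[2]+60],max_speed=120)
robot.movep([535,-166,230],rot(0))
cw=cam("wrist",pose()); im=robot.get_image("wrist")
for n in ["vial_hinge","vial_tab","vial_cap_top","tip"]:
    for d in robot.landmark_of("wrist",n)[:1]: print(n,np.round(d["xy"],1),round(d["conf"],2),onz(*cw,d["xy"],105).round(1))
print(robot.read_time())
cv2.imwrite("pics/w10.png",np.hstack([im[60:360,100:500],cv2.resize(robot.get_image("scene")[120:210,170:290],(400,300))])[:,:,::-1])
```

```text
[ 534.7 -166.8  144.2] [-0.6  0.3 -0.5]
True [ 534.  -167.3  119.8] [-0.   0.5  4.5] 28.8167
vial_hinge [290.3 146.1] 0.59 [ 571.9 -169.7  105. ]
vial_tab [291.  218.4] 0.62 [ 519.5 -165.4  105. ]
vial_cap_top [293.  148.7] 0.69 [ 570.  -171.4  105. ]
30.0917
```

View pics/w10.png

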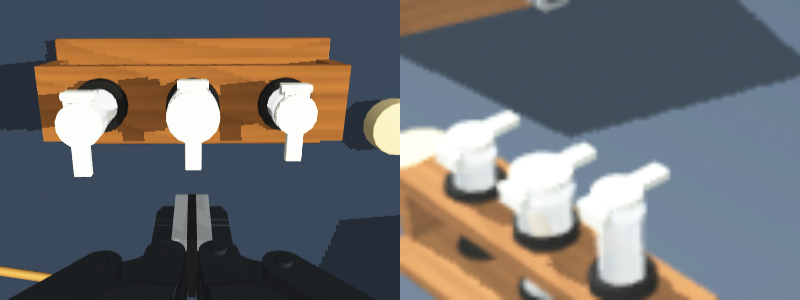

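All three caps look shut: wide cap disc at (193,115) left and (540,170) right. The press stopped on force, though, so I'll press once more and see whether anything still gives.

Run:
```python
from h import *
q=H-36*U
robot.movep([q[0],q[1],135],rot(0))
for f in (15,19):
    robot.servo_line([q[0],q[1],126],max_speed=60)
    s=robot.servo_line([q[0],q[1],95],max_speed=9,f_stop=f)
    print(f,s,robot.read_ee_pos().round(2),robot.read_contact_force().round(1),robot.read_time())
    robot.hold(0.2); print(robot.read_ee_pos().round(2),robot.read_contact_force().round(1))
robot.servo_line([q[0],q[1],170],max_speed=120)
robot.movep([500,-150,240],rot(0))
robot.get_image("wrist"); robot.get_image("top")
W=cam("wrist",pose())
for n in ["vial_hinge","vial_tab"]:
    for d in robot.landmark_of("wrist",n)[:1]: print(n,onz(*W,d["xy"],105).round(1))
cv2.imwrite("pics/s11.png",cv2.resize(robot.get_image("scene")[135:215,175:285,::-1],None,fx=7,fy=7,interpolation=cv2.INTER_CUBIC))
print(robot.read_time())
```

```text
15 True [ 535.46 -167.09  119.88] [0.  0.  4.1] 32.35
[ 535.45 -167.11  119.86] [-0.9  1.8  6.5]
19 True [ 535.46 -167.11  119.82] [-0.4  0.7  4.8] 34.3417
[ 535.47 -167.08  119.84] [-1.1 -0.6  6.1]
vial_hinge [ 571.8 -169.   105. ]
vial_tab [ 519.  -166.8  105. ]
35.7833
```

View pics/s11.png

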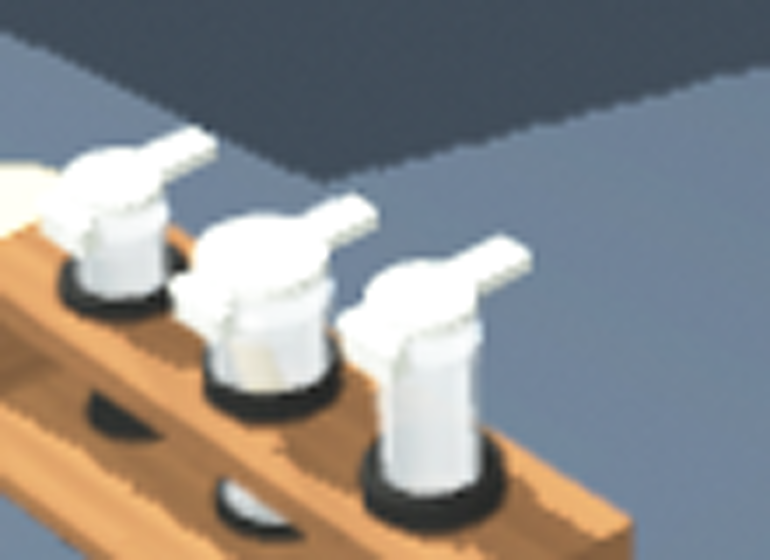

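The cap stopped at the same height under 15 N and 19 N, more than the 10 N needed to seat it. It lies as flat as the other two caps, and the brass shows in the tube at (255,365). I'm handing the job in.

```bash
python3 -c "
from plant import robot
print(robot.sign_off())"
```

```text
the job is handed in; nothing more can be done
None
```

The brass tip is in the widest vial, point first, and its cap is pressed home; the other two vials stayed shut, I didn't touch the plug, and I handed the job in at about 36 s.

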